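Swing the dosing arm over the dish and open the tap

ROBOT

A 7-joint arm with a two-finger parallel gripper is mounted at the origin on the work surface. World frame = base frame: x ahead of the robot, y to its left, z up, the work surface at z = 0. Lengths are in m, angles in rad, forces in N, time in s.
With the tool pointing down it reaches from about 0.4 to 0.85 m from the base axis. Payload 4.5 kg.
Tool frame: the origin (TCP) lies between the finger pads; the fingertips stand 19 mm ahead of it and the grasp point (between the pads) is the TCP (r.tips_ahead is the distance from the TCP to the fingertips, in m); z points along the fingers, y is the line along which they close (so a half turn about z gives the same grasp; the last joint's range is limited). The gripper opens to 88 mm and grips with 3 to 60 N. Pads are 18 mm wide; open, the fingers measure 123 mm over their backs; the gripper's body (75 mm by 187 mm) begins 45 mm behind the grasp point.
Start: joints at [-1.096, 0.689, -0.195, 1.565, 0.157, 0.902, -0.215], TCP at [0.267, 0.565, 0.258] pointing down, gripper open.
Joint ranges: [-3.01, 3.01], [-0.46, 2.08], [-1.47, 1.51], [0.13, 2.56], [-1, 4.14], [0.04, 2.09], [-2.66, 2.66]. Speed limits (rad/s): [2.57, 2.57, 3.14, 3.14, 3.14, 3.14, 3.14].

INTERFACE

Orientations are given as a unit quaternion [x, y, z, w].
In Python, from plant import r, cams, models gives the robot as it stands. The module is installed in compiled form; this text tells all that it offers.
- The arm moves only by the tool jog_arm, never from a script. Its arguments are lists of equal length, an entry for each row: "turn": the turn, a rotation vector about the tool's x, y, z in rad, a list of three; "translation": the shift along the tool's x, y, z in m, a list of three; "grip": the closure, from 0 (fully open) to 1 (shut). In form: {"turn": [[ax, ay, az], ...], "translation": [[tx, ty, tz], ...], "grip": [grip, ...]}. A call has 1 to 20 rows; each row is the pose to reach, as a shift and turn from the pose commanded when the call began, along the tool's axes at that moment; what a row does not reach only later rows make up. A row lasts 1/8 s, in which the tool goes at most 62.5 mm and 10.7 degrees, less where a joint would pass 70% of its speed; a pose out of reach is approached as far as the arm can. A call with a gripper value outside its range is refused whole. The fingers move at their own pace and stop on an object; "force" is the grip in N (left out, the last holds). Time passes only in rows, so rows that repeat a pose let the fingers close. It gives the time, the measured TCP pose, the force, the opening and the grip force at its end, in the units of the state.
- r.get_state(): the state, without advancing time (a new reading comes with each control period).
- cams.snapshot(name): name is "scene" or "side" or "wrist"; returns the picture (400x640x3 uint8, red, green, blue); there is no depth.
- cams.camera_params(name): a dict with "fx", "fy", "cx", "cy" (pixels), "eye" and "orientation" of the camera in the world. Camera axes: x right, y up, looking along -z (the intrinsics and any distortion apply to the point x, -y, -z); pixel columns grow to the right and rows downward; lengths in m; the calibration is good to about 2 mm. A picture is of the moment at which its call begins: read the wrist's pose just before it. camera_params takes no time and is no camera call; for the wrist camera it gives the pose at the moment of the call.
- r.finish_job(): hands the job in; it is judged then, once.
Trained networks look in the newest picture that a camera, given by its name, has taken for a name from the list of things; names that differ only in an ending like _2 or _b are one class to them, and where a whole thing is asked for, a point or a joint stands for the part that bears it (a point fixed in the world has none). Each returns a list of dicts, best first, with "p" (0 to 1); they miss things now and then, are a little off and sometimes report something else, mostly with a low value. They report only what shows in the picture. A call takes as long as a camera call. They do not tell look-alikes from the thing itself.
- models.find_in(camera, name): "position" ([x, y, z] in m, in world coordinates, good to about 4 mm: the middle of the surface that is visible of it).
- models.masks_of(camera, name): "pixels" (400x640 bool, what is visible of it).
- models.place_of(camera, name): "position" ([x, y, z] in m, in world coordinates, good to about 4 mm: a listed point, or the origin of a listed thing).
The state is a dict: "clock": time; "q": joint angles; "qd": joint speeds; "joint_torque": joint torques, N m; "tool_pos": TCP position; "eef_rot": TCP orientation; "contact_force": force on the tool from outside, world axes, zero at the start; "moment": the same for the moment, N m; "opening": opening from 0.0 (shut) to 1.0 (fully open); "finger_force": force on a finger pad.
Only numpy, scipy, OpenCV 4.12 (cv2) and the standard library are available. Lean on these libraries where they do the work, as an engineer would, in place of code of your own. Each camera call takes 0.05 s, during which the arm holds its last target. There are 200 camera calls.

TASK

Push the dosing stand's swing arm round by its side with a fingertip until its nozzle hangs over the middle of the white porcelain dish, and leave it there; only then push the tap's lever round until it lies in line with its pipe, fully open. Only push: do not pinch the arm or the lever, do not lift the arm off its seat, and leave the dish, the other vessels and everything else on the bench where they stand.

Things in the scene. Friction and masses are not known exactly. Their poses are not given: they have to be found in the camera images.
- station: fixed dosing stand: round foot 96 mm across and 14 mm thick, steel column 32 mm across up to 100 mm. Origin on the column's axis at bench level. A level aluminium swing arm turns on top of the column about the vertical axis; the four vessels stand on the bench around it, and the arm and its nozzle pass clear above all of them (tallest 68 mm)
- dosing_arm (a joint): angle of the swing arm, rad, from -1.6 to 1.6; 0 = arm points along the stand's own +x axis, growing anticlockwise seen from above. It has light friction (about 0.12 N m, so 1 to 2 N at 100 mm from the pivot) and stays where it is left
- swing_lift (a joint): how far the swing arm has been raised along its column, m; 0 = seated. It is only held down by its weight (about 0.4 kg) and can be lifted 40 mm
- swing_pivot (a point): point on the swing arm's turning axis, at mid-height of the arm (120 mm above the bench). Arm: 22 mm wide, side rails from 114 to 126 mm above the bench, top face at 130 mm; it runs from a hub 46 mm across (top knob at 143 mm) out to a round tip 176 mm from the axis; its sides can be pushed from 35 to 145 mm from the axis
- nozzle (a point): lower end of the steel nozzle, 8 mm thick, hanging straight down under the round tip of the swing arm, 165 mm from the turning axis, 82 mm above the bench (its upper end is hidden in the arm's tip, which stands at 112 to 130 mm)
- tap: fixed shut-off tap: foot plate 150 x 100 x 12 mm, level steel pipe 180 mm long along its own x axis (pipe and fittings reach up to 83 mm), a brass valve body in the middle with the lever on top. Origin on the lever's turning axis at bench level
- tap_lever (a joint): angle of the tap's lever, rad; 0 = shut (lever square across the pipe, pointing along the tap's own -y), 1.571 = fully open against its stop (lever in line with the pipe, pointing along the tap's own +x); opening is anticlockwise seen from above. Light friction (about 0.1 N m), stays where it is left; may start up to 0.1 open
- lever_pivot (a point): point on the lever's turning axis, at 115 mm above the bench. The lever: 22 mm wide, side rails from 108 to 120 mm above the bench, top face at 124 mm; its sides can be pushed from 22 to 82 mm from the axis
- lever_tip (a point): centre of the lever's round end, 95 mm from the turning axis, 115 mm above the bench; the end is 22 mm across
- dish: round shallow white porcelain dish, open on top, loose: rim 72 mm across, 34 mm tall, its mouth wide open; origin at the centre of its underside
- beaker: straight-sided clear glass beaker, open, loose: 58 mm across, 68 mm tall; origin at the centre of its underside
- jar: short white jar closed with a screw lid, loose: 52 mm across, 58 mm tall; origin at the centre of its underside
- flask: conical clear glass flask with a narrow neck, loose: 64 mm across at the foot, 68 mm tall; origin at the centre of its underside
- reagent: glass reagent bottle with a cap, loose: 68 mm across, 130 mm tall; bystander; origin at the centre of its underside
- petri: flat round closed petri dish, loose: 90 mm across, 15 mm tall; bystander; origin at the centre of its underside
- pen: black marker pen, lying loose: 135 x 14 x 14 mm; bystander; origin at the centre of its underside
- timer: small white bench timer, loose: 60 x 70 x 22 mm; bystander; origin at the centre of its underside
There are look-alikes about, which are no part of the job. Leave any blue or orange look-alike of the station alone.

How it is judged:
On the way, in this order (a step that is already met when the one before it is completed fails the run):
1. the nozzle is at rest over the dish while the tap is still shut (horizontal distance between nozzle and dish below 0.018 m and value of joint tap_lever below 0.3 rad and value of joint swing_lift below 0.004 m and velocity of joint dosing_arm between -0.05 and 0.05 rad/s), for 0.2 s.
2. the tap's lever is fully open, the nozzle still over the dish (value of joint tap_lever above 1.45 rad and horizontal distance between nozzle and dish below 0.018 m), for 0.2 s.
At the end, for the whole second after the job is handed in: the nozzle is within 18 mm (seen from above) of the dish's centre, the tap's lever is at 1.45 rad or more (of 1.571), the arm is seated (raised less than 4 mm), arm and lever are at rest, and the dish stands upright within 20 mm of where it began (all of step 2 and value of joint swing_lift below 0.004 m and velocity of joint dosing_arm between -0.05 and 0.05 rad/s and velocity of joint tap_lever between -0.05 and 0.05 rad/s and distance of dish from where it was at the start of the episode below 0.02 m and angle between dish's own z axis and vertical below 0.15 rad); the robot touches nothing.
It fails at once if the tap is opened (past 0.3 rad) while the nozzle is not over the dish (more than 22 mm off its centre) (not (value of joint tap_lever below 0.3 rad) and not (horizontal distance between nozzle and dish below 0.022 m)).
It fails at once if the swing arm is lifted more than 6 mm off its seat (value of joint swing_lift above 0.006 m).
It fails at once if the swing arm is pinched (fingers press on both its side rails at once) (contact force between the fingers and dosing_arm_c5 above 0.5 N and contact force between the fingers and dosing_arm_c6 above 0.5 N).
It fails at once if the tap's lever is pinched (fingers press on both its side rails at once) (contact force between the fingers and tap_lever_c3 above 0.5 N and contact force between the fingers and tap_lever_c4 above 0.5 N).
It fails at once if the dish, another vessel or a bystander is moved by more than 20 mm (distance of any of dish, beaker, jar, flask, reagent, petri, pen, timer from where it was at the start of the episode above 0.02 m).
It also fails if it takes over 64 s, if anything falls off the work surface, if the arm or the gripper's body presses on something with over 40 N, if the wrist force passes 120 N, or if a joint passes its speed limit or range.

## Working session

There is one attempt and no reset: what is moved stays moved. The work goes in short steps, Python scripts to look and compute and a tool call to move; the robot and the scene stay as the last step left them, time stands still between calls to the robot, and variables do not carry over. Pictures are saved under pics/ and viewed, at most 10 in all, crops included, and the job is handed in when it is done.

Besides the shell and the picture viewer there is one more tool, called as name(argument=value, ...) on one line, values as JSON. jog_arm: Moves the arm, as the interface text tells. Its arguments: {"type":"object","properties":{"turn":{"type":"array"},"translation":{"type":"array"},"grip":{"type":"array"},"force":{"type":"number"}},"required":["turn","translation","grip"]}

```bash
mkdir -p pics
python3 - <<'E'
from plant import r,cams,models
import cv2
for c in ("scene","side"):
    im=cams.snapshot(c); cv2.imwrite(f"pics/{c}0.png",im[:,:,::-1])
    for n in "station swing_pivot nozzle tap lever_pivot lever_tip dish beaker jar flask reagent petri pen timer".split():
        print(c,n,[(x["position"].round(3).tolist() if hasattr(x["position"],"round") else [round(v,3) for v in x["position"]],round(x["p"],2)) for x in models.place_of(c,n)[:4]])
s=r.get_state();print(s["clock"],s["tool_pos"],s["eef_rot"],s["opening"])
E
```

```text
scene station [([0.475, -0.572, -0.002], 0.86), ([0.184, 0.24, 0.0], 0.8), ([0.463, -0.185, 0.003], 0.73), ([0.21, -0.303, -0.003], 0.64)]
scene swing_pivot [([0.185, 0.235, 0.119], 0.97), ([0.21, -0.303, 0.118], 0.85), ([0.464, -0.176, 0.119], 0.82), ([0.479, -0.569, 0.12], 0.56)]
scene nozzle [([0.377, -0.296, 0.082], 0.91), ([0.338, 0.285, 0.084], 0.8), ([0.64, -0.59, 0.086], 0.56)]
scene tap [([0.481, 0.164, -0.002], 0.73)]
scene lever_pivot [([0.484, 0.162, 0.114], 0.57)]
scene lever_tip [([0.475, 0.069, 0.118], 0.67), ([0.788, -0.005, 0.001], 0.48)]
scene dish [([0.538, -0.032, 0.001], 0.57)]
scene beaker [([0.548, -0.324, -0.001], 0.97)]
scene jar [([0.603, -0.261, 0.004], 0.53)]
scene flask [([0.608, -0.089, 0.001], 0.67)]
scene reagent [([0.66, -0.397, -0.002], 0.63)]
scene petri [([0.788, -0.007, -0.001], 0.68), ([0.474, 0.067, 0.115], 0.53)]
scene pen [([0.681, 0.397, 0.002], 0.65), ([0.759, -0.191, -0.002], 0.62)]
scene timer [([0.682, 0.396, -0.0], 0.71)]
side station [([0.471, -0.57, -0.001], 0.94), ([0.209, -0.307, 0.002], 0.82), ([0.463, -0.181, 0.003], 0.79), ([0.184
[... 311 characters left out ...]
e tap [([0.482, 0.161, -0.001], 0.92)]
side lever_pivot [([0.487, 0.163, 0.113], 0.51)]
side lever_tip [([0.481, 0.067, 0.115], 0.66), ([0.484, 0.164, -0.003], 0.21)]
side dish [([0.537, -0.034, 0.004], 0.86), ([0.792, -0.005, -0.001], 0.74)]
side beaker [([0.547, -0.325, 0.005], 0.89), ([0.464, -0.183, 0.0], 0.45)]
side jar [([0.603, -0.262, 0.002], 0.74)]
side flask [([0.607, -0.088, -0.003], 0.59)]
side reagent [([0.659, -0.4, 0.001], 0.79)]
side petri [([0.79, -0.004, -0.001], 0.77)]
side pen [([0.759, -0.192, 0.005], 0.77)]
side timer [([0.683, 0.401, 0.003], 0.5)]
1.5 [0.26665987 0.56526207 0.25773827] [ 2.18618662e-01  9.75810371e-01  1.61218040e-05 -2.22883373e-06] 0.9993910643175135
```

View pics/scene0.png

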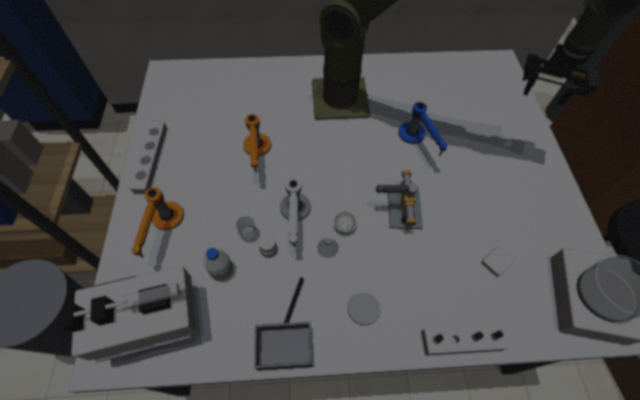

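View pics/side0.png

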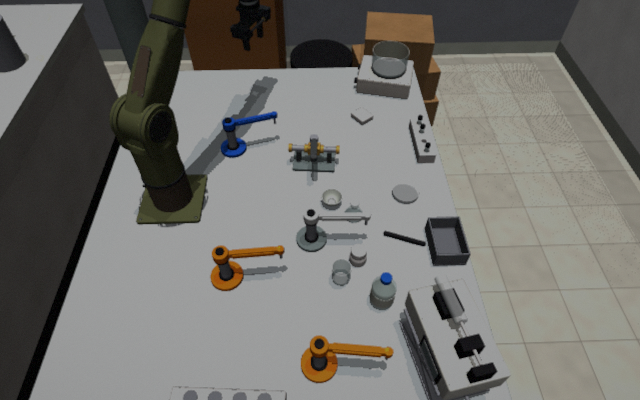

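Station candidates in the scene view are orange (256,140), orange (160,215), blue (413,130) and plain grey/aluminium (294,205). I choose the grey one at about (0.464,-0.181). The dish is at (345,222) and the tap at (408,200). Next I go above the arm's right side with the gripper shut.

jog_arm(turn=[[0,0,1.13],[0,0,1.13],[0,0,1.13],[0,0,1.13],[0,0,1.13],[0,0,1.13],[0,0,1.13],[0,0,1.13],[0,0,1.13],[0,0,1.13],[0,0,1.13],[0,0,1.13],[0,0,1.13],[0,0,1.13],[0,0,1.13],[0,0,1.13],[0,0,1.13],[0,0,1.13],[0,0,1.13],[0,0,1.13]], translation=[[-0.04,-0.04,-0.03],[-0.08,-0.075,-0.03],[-0.12,-0.115,-0.03],[-0.16,-0.15,-0.03],[-0.2,-0.19,-0.03],[-0.24,-0.23,-0.03],[-0.28,-0.265,-0.03],[-0.32,-0.305,-0.03],[-0.36,-0.34,-0.03],[-0.4,-0.38,-0.03],[-0.44,-0.42,-0.03],[-0.48,-0.455,-0.03],[-0.52,-0.495,-0.03],[-0.56,-0.53,-0.03],[-0.59,-0.56,-0.03],[-0.618,-0.587,-0.03],[-0.618,-0.587,-0.03],[-0.618,-0.587,-0.03],[-0.618,-0.587,-0.03],[-0.618,-0.587,-0.03]], grip=[1,1,1,1,1,1,1,1,1,1,1,1,1,1,1,1,1,1,1,1])

```text
clock: 4.0
tool_pos: [0.5752, -0.228, 0.2879]
eef_rot: [0.707, 0.708, 0.0, -0.0]
contact_force: [0.5, -0.2, -0.6]
opening: 0.007
finger_force: 0.0
```

```bash
cat > look.py <<'E'
from plant import r,cams,models
import cv2,sys,numpy as np
tag=sys.argv[1]; names=sys.argv[2].split(",")
for c in sys.argv[3].split(","):
    im=cams.snapshot(c); cv2.imwrite(f"pics/{c}{tag}.png",im[:,:,::-1])
    for n in names:
        print(c,n,[(np.round(x["position"],3).tolist(),round(x["p"],2)) for x in models.place_of(c,n)[:4]])
s=r.get_state();R=s["eef_rot"];print(round(s["clock"],2),np.round(s["tool_pos"],4),np.round(R,4),s["opening"],np.round(s["contact_force"],1),np.round(s["q"],2))
E
python3 look.py 1 swing_pivot,nozzle,dish,lever_pivot wrist,scene,side
```

```text
wrist swing_pivot [([0.462, -0.18, 0.119], 0.79), ([0.658, -0.394, 0.002], 0.38)]
wrist nozzle [([0.373, -0.297, 0.084], 0.79)]
wrist dish [([0.54, -0.033, 0.004], 0.68)]
wrist lever_pivot []
scene swing_pivot [([0.478, -0.569, 0.124], 0.75), ([0.463, -0.179, 0.12], 0.7), ([0.185, 0.239, 0.119], 0.65)]
scene nozzle [([0.629, -0.186, 0.081], 0.81), ([0.339, 0.286, 0.084], 0.65), ([0.638, -0.591, 0.083], 0.62)]
scene dish [([0.538, -0.038, 0.001], 0.78)]
scene lever_pivot [([0.487, 0.158, 0.118], 0.7)]
side swing_pivot [([0.215, -0.302, 0.123], 0.89), ([0.473, -0.57, 0.124], 0.86), ([0.183, 0.238, 0.121], 0.84), ([0.465, -0.183, 0.122], 0.58)]
side nozzle [([0.342, 0.278, 0.076], 0.73), ([0.631, -0.188, 0.089], 0.63), ([0.37, -0.299, 0.083], 0.62)]
side dish [([0.536, -0.034, 0.005], 0.55)]
side lever_pivot [([0.483, 0.162, 0.116], 0.56)]
4.75 [ 0.5751 -0.2293  0.2877] [ 0.7071  0.7071  0.     -0.    ] 0.0023482761548412998 [-0.  -0.3 -0.7] [ 0.26  0.65  0.08  1.56 -0.06  0.94  0.36]
```

View pics/wrist1.png

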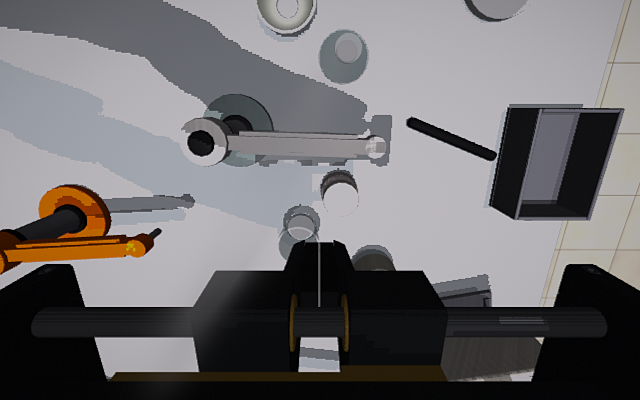

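The close view confirms it: plain grey arm, hub at (207,140), tip at (376,147), dish at (287,8). The pivot is at (0.4635,-0.181), and the arm must go from -1.7° to about 63° in the world frame.

```bash
cat > arc.py <<'E'
import numpy as np,sys,json
# arc about pivot with tool y along arm: rows [tx,ty] in axes of tool at yaw0 (rad)
def rows(piv,rad,off,ths,start,yaw0):
    ex=np.array([-np.sin(yaw0),np.cos(yaw0)]); ey=np.array([np.cos(yaw0),np.sin(yaw0)])
    T=[];A=[]
    for t in ths:
        p=np.array(piv)+rad*np.array([np.cos(t),np.sin(t)])+off*np.array([np.sin(t),-np.cos(t)])-start
        T.append([round(float(p@ex),3),round(float(p@ey),3),0]);A.append([0,0,round(float(yaw0-t),2)])
    print(json.dumps(T));print(json.dumps(A))
E
python3 -c "
from arc import *
rows([.4635,-.181],.112,.02,np.radians(np.r_[np.linspace(-8,50,18),50,50]),np.array([.575,-.23]),0)"
```

```text
[[0.014, -0.003, 0], [0.02, -0.001, 0], [0.027, 0.0, 0], [0.033, 0.001, 0], [0.04, 0.002, 0], [0.047, 0.002, 0], [0.054, 0.002, 0], [0.06, 0.002, 0], [0.067, 0.001, 0], [0.074, -0.0, 0], [0.08, -0.002, 0], [0.087, -0.004, 0], [0.093, -0.007, 0], [0.099, -0.009, 0], [0.105, -0.013, 0], [0.111, -0.016, 0], [0.117, -0.02, 0], [0.122, -0.024, 0], [0.122, -0.024, 0], [0.122, -0.024, 0]]
[[0, 0, 0.14], [0, 0, 0.08], [0, 0, 0.02], [0, 0, -0.04], [0, 0, -0.1], [0, 0, -0.16], [0, 0, -0.22], [0, 0, -0.28], [0, 0, -0.34], [0, 0, -0.4], [0, 0, -0.46], [0, 0, -0.52], [0, 0, -0.57], [0, 0, -0.63], [0, 0, -0.69], [0, 0, -0.75], [0, 0, -0.81], [0, 0, -0.87], [0, 0, -0.87], [0, 0, -0.87]]
```

jog_arm(turn=[[0,0,0],[0,0,0],[0,0,0],[0,0,0],[0,0,0],[0,0,0]], translation=[[0,0,0.04],[0,0,0.08],[0,0,0.12],[0,0,0.15],[0,0,0.16],[0,0,0.16]], grip=[1,1,1,1,1,1])

```text
clock: 5.5
tool_pos: [0.5752, -0.2293, 0.1277]
eef_rot: [0.707, 0.707, -0.0, -0.0]
contact_force: [-0.4, -0.7, 0.1]
opening: 0.006
finger_force: 0.0
```

jog_arm(turn=[[0,0,0.14],[0,0,0.08],[0,0,0.02],[0,0,-0.04],[0,0,-0.1],[0,0,-0.16],[0,0,-0.22],[0,0,-0.28],[0,0,-0.34],[0,0,-0.4],[0,0,-0.46],[0,0,-0.52],[0,0,-0.57],[0,0,-0.63],[0,0,-0.69],[0,0,-0.75],[0,0,-0.81],[0,0,-0.87],[0,0,-0.87],[0,0,-0.87]], translation=[[0.014,-0.003,0],[0.02,-0.001,0],[0.027,0.0,0],[0.033,0.001,0],[0.04,0.002,0],[0.047,0.002,0],[0.054,0.002,0],[0.06,0.002,0],[0.067,0.001,0],[0.074,0,0],[0.08,-0.002,0],[0.087,-0.004,0],[0.093,-0.007,0],[0.099,-0.009,0],[0.105,-0.013,0],[0.111,-0.016,0],[0.117,-0.02,0],[0.122,-0.024,0],[0.122,-0.024,0],[0.122,-0.024,0]], grip=[1,1,1,1,1,1,1,1,1,1,1,1,1,1,1,1,1,1,1,1])

```text
clock: 8.0
tool_pos: [0.5512, -0.1069, 0.1277]
eef_rot: [0.343, 0.939, 0.0, -0.0]
contact_force: [-0.0, 1.2, 0.6]
opening: 0.004
finger_force: 0.0
```

```bash
python3 look.py 2 swing_pivot,nozzle,dish scene,side,wrist
```

```text
scene swing_pivot [([0.186, 0.236, 0.116], 0.8), ([0.478, -0.569, 0.118], 0.78), ([0.21, -0.307, 0.117], 0.63), ([0.464, -0.184, 0.12], 0.5)]
scene nozzle [([0.64, -0.591, 0.084], 0.94), ([0.344, 0.287, 0.084], 0.92), ([0.375, -0.292, 0.081], 0.85), ([0.606, -0.264, 0.002], 0.71)]
scene dish [([0.539, -0.03, 0.003], 0.77), ([0.482, 0.16, 0.114], 0.16)]
side swing_pivot [([0.476, -0.574, 0.124], 0.95), ([0.215, -0.304, 0.124], 0.75), ([0.186, 0.24, 0.119], 0.68), ([0.546, -0.326, 0.004], 0.65)]
side nozzle [([0.344, 0.277, 0.079], 0.69), ([0.37, -0.299, 0.086], 0.57), ([0.638, -0.594, 0.084], 0.56)]
side dish [([0.538, -0.034, 0.003], 0.54), ([0.546, -0.326, 0.005], 0.52)]
wrist swing_pivot [([0.465, -0.179, 0.122], 0.57)]
wrist nozzle [([0.566, -0.05, 0.083], 0.61)]
wrist dish [([0.538, -0.033, 0.004], 0.66)]
8.6 [ 0.5512 -0.1072  0.1277] [0.3432 0.9392 0.     0.    ] 0.006673383449928637 [-0.3 -0.2  0.3] [ 0.19  0.8  -0.14  1.87  0.22  0.49  0.77]
```

Tool at 50° puts the arm at about 52°, so it needs roughly 11° more.

```bash
python3 -c "
from arc import *
rows([.4635,-.181],.112,.02,np.radians(np.linspace(50,61,6)),np.array([.551,-.108]),.87)"
```

```text
[[0.0, -0.0, 0], [0.004, 0.001, 0], [0.009, 0.001, 0], [0.013, 0.001, 0], [0.017, 0.002, 0], [0.022, 0.002, 0]]
[[0, 0, -0.0], [0, 0, -0.04], [0, 0, -0.08], [0, 0, -0.12], [0, 0, -0.16], [0, 0, -0.19]]
```

jog_arm(turn=[[0,0,-0.04],[0,0,-0.08],[0,0,-0.12],[0,0,-0.16],[0,0,-0.19],[0,0,-0.19],[0,0,-0.19]], translation=[[0.004,0.001,0],[0.009,0.001,0],[0.013,0.001,0],[0.017,0.002,0],[0.022,0.002,0],[0.022,0.002,0],[0.022,0.002,0]], grip=[1,1,1,1,1,1,1])

```text
clock: 9.48
tool_pos: [0.5354, -0.0913, 0.1277]
eef_rot: [0.253, 0.968, 0.0, -0.0]
contact_force: [0.0, -0.5, -0.2]
opening: 0.008
finger_force: 0.0
```

```bash
python3 look.py 3 swing_pivot,nozzle,dish wrist,side; python3 look.py 3b nozzle,dish wrist
```

```text
wrist swing_pivot [([0.466, -0.181, 0.119], 0.9)]
wrist nozzle [([0.541, -0.03, 0.083], 0.77)]
wrist dish [([0.539, -0.031, 0.003], 0.8), ([0.539, -0.031, 0.084], 0.23)]
side swing_pivot [([0.184, 0.239, 0.12], 0.97), ([0.475, -0.569, 0.123], 0.84), ([0.212, -0.306, 0.119], 0.77)]
side nozzle [([0.372, -0.3, 0.083], 0.96), ([0.344, 0.281, 0.079], 0.93), ([0.633, -0.595, 0.082], 0.57)]
side dish [([0.535, -0.036, 0.005], 0.54), ([0.605, -0.258, 0.001], 0.43)]
9.88 [ 0.5356 -0.0916  0.1277] [ 0.2527  0.9676  0.     -0.    ] 0.007622409400229947 [0.1 0.2 0.4] [ 0.19  0.78 -0.18  1.92  0.29  0.46  0.86]
wrist nozzle [([0.539, -0.032, 0.082], 0.86)]
wrist dish [([0.538, -0.033, -0.001], 0.68)]
10.03 [ 0.5356 -0.0916  0.1277] [ 0.2526  0.9676  0.     -0.    ] 0.008558635142036945 [-0.7  0.5  1.3] [ 0.19  0.78 -0.18  1.92  0.29  0.46  0.86]
```

Nozzle and dish agree within about 3 mm. I back off away from the arm, rise, and check again.

jog_arm(turn=[[0,0,0],[0,0,0],[0,0,0],[0,0,0],[0,0,0],[0,0,0],[0,0,0],[0,0,0]], translation=[[-0.01,0,0],[-0.025,0,0],[-0.04,0,0],[-0.04,0,-0.04],[-0.04,0,-0.08],[-0.04,0,-0.12],[-0.04,0,-0.16],[-0.04,0,-0.16]], grip=[1,1,1,1,1,1,1,1])

```text
clock: 11.02
tool_pos: [0.5729, -0.1116, 0.291]
eef_rot: [0.253, 0.967, 0.001, 0.004]
contact_force: [-0.0, 0.4, -1.1]
opening: 0.006
finger_force: 0.0
```

```bash
python3 look.py 4 swing_pivot,nozzle,dish,lever_pivot,lever_tip,tap scene,side,wrist
```

```text
scene swing_pivot [([0.472, -0.57, 0.119], 0.96), ([0.463, -0.178, 0.118], 0.94), ([0.21, -0.31, 0.118], 0.75), ([0.183, 0.238, 0.119], 0.7)]
scene nozzle [([0.637, -0.591, 0.083], 0.78), ([0.377, -0.292, 0.082], 0.75), ([0.341, 0.285, 0.082], 0.72), ([0.539, -0.035, 0.083], 0.6)]
scene dish [([0.538, -0.035, -0.001], 0.84), ([0.605, -0.26, 0.004], 0.33)]
scene lever_pivot [([0.483, 0.162, 0.116], 0.79), ([0.463, -0.18, 0.121], 0.5)]
scene lever_tip [([0.476, 0.066, 0.117], 0.58)]
scene tap [([0.48, 0.16, -0.002], 0.56), ([0.545, -0.323, -0.002], 0.44)]
side swing_pivot [([0.214, -0.303, 0.12], 0.98), ([0.463, -0.183, 0.122], 0.93), ([0.473, -0.57, 0.12], 0.92), ([0.184, 0.238, 0.12], 0.62)]
side nozzle [([0.54, -0.035, 0.09], 0.86), ([0.373, -0.301, 0.083], 0.79), ([0.348, 0.277, 0.077], 0.73), ([0.637, -0.593, 0.083], 0.73)]
side dish [([0.538, -0.035, 0.004], 0.71), ([0.466, -0.184, -0.004], 0.54), ([0.759, -0.189, -0.0], 0.4), ([0.481, 0.066, 0.117], 0.3)]
side lever_pivot [([0.543, -0.036, 0.086], 0.71), ([0.485, 0.159, 0.113], 0.57)]
side lever_tip []
side tap [([0.482, 0.165, -0.003], 0.88)]
wrist swing_pivot [([0.792, -0.005, 0.002], 0.2)]
wrist nozzle [([0.372, -0.294, 0.085], 0.79)]
wrist dish [([0.537, -0.034, 0.002], 0.93)]
wrist lever_pivot []
wrist lever_tip [([0.478, 0.065, 0.114], 0.63)]
wrist tap []
12.07 [ 0.5705 -0.1111  0.2877] [0.2526 0.9676 0.     0.    ] 0.003055360921084257 [-0.6 -0.7 -1. ] [ 0.28  0.6  -0.28  1.66  0.2   0.91  0.98]
```

View pics/wrist4.png

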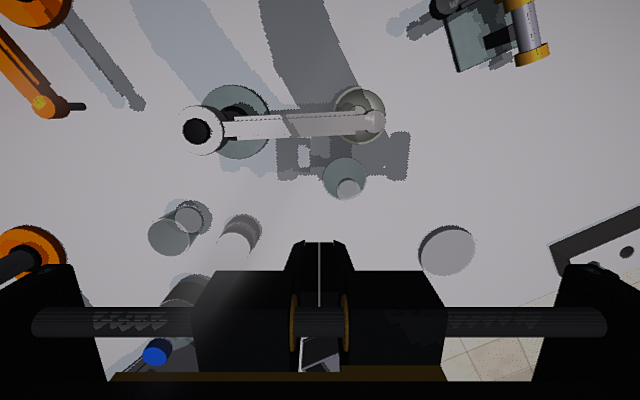

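Step 1 holds: the nozzle tip at (375,120) is above the dish at (360,115), and the networks put them within 2 mm. Now to the tap lever's closed side (-x).

jog_arm(turn=[[0,0,0.15],[0,0,0.3],[0,0,0.45],[0,0,0.6],[0,0,0.75],[0,0,0.9],[0,0,1.05],[0,0,1.12],[0,0,1.12],[0,0,1.12],[0,0,1.12]], translation=[[0.03,0.015,0],[0.06,0.03,0],[0.09,0.045,0],[0.12,0.06,0],[0.15,0.075,0],[0.18,0.09,0],[0.21,0.1,0],[0.231,0.112,0],[0.231,0.112,0],[0.231,0.112,0],[0.231,0.112,0]], grip=[1,1,1,1,1,1,1,1,1,1,1])

```text
clock: 13.45
tool_pos: [0.4244, 0.0985, 0.2877]
eef_rot: [0.728, 0.685, 0.0, 0.0]
contact_force: [0.5, 0.2, -0.3]
opening: 0.013
finger_force: 0.0
```

```bash
python3 look.py 5 lever_pivot,lever_tip,tap,nozzle wrist; python3 look.py 5b lever_pivot,lever_tip,tap wrist
```

```text
wrist lever_pivot []
wrist lever_tip [([0.48, 0.066, 0.114], 0.94)]
wrist tap [([0.484, 0.162, -0.001], 0.88)]
wrist nozzle []
13.7 [0.4239 0.0991 0.2877] [0.7282 0.6853 0.     0.    ] 0.006088675580452915 [-0.4 -0.4 -0.2] [-0.37  0.4   0.05  2.08 -0.03  0.66 -0.36]
wrist lever_pivot [([0.483, 0.162, 0.116], 0.98)]
wrist lever_tip [([0.478, 0.065, 0.117], 0.92)]
wrist tap [([0.482, 0.16, 0.0], 0.97)]
13.9 [0.4238 0.0994 0.2877] [ 0.728   0.6855  0.     -0.    ] -0.0037402256486606957 [-0.7  0.2 -0.6] [-0.37  0.4   0.05  2.08 -0.03  0.66 -0.36]
```

View pics/wrist5.png

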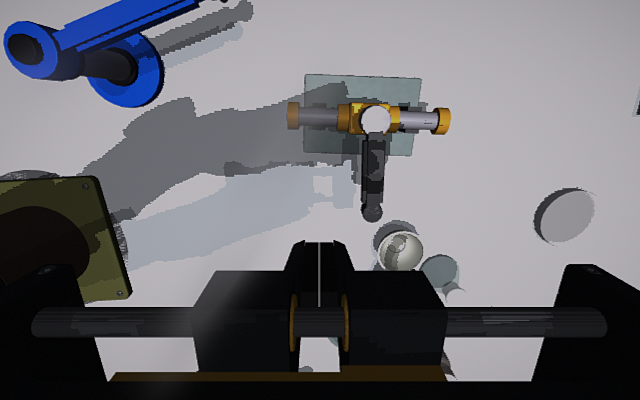

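Lever pivot (375,120), lever tip (372,212) pointing to -y, pipe from (290,115) to (450,121). That gives a pipe yaw of about -5.5°, and the lever must go from -93° to about -5.5°. I descend and plan the sweep.

Run:
```python
import numpy as np,json
piv=np.array([.4835,.162]);st=np.array([.424,.0995]);y0=-.06
ex=np.array([-np.sin(y0),np.cos(y0)]);ey=np.array([np.cos(y0),np.sin(y0)])
T=[];A=[]
for d in np.linspace(-100,-12,19):
    t=np.radians(d);p=piv+.062*np.array([np.cos(t),np.sin(t)])+.029*np.array([np.sin(t),-np.cos(t)])-st
    T.append([round(float(p@ex),3),round(float(p@ey),3),0]);A.append([0,0,round(float(y0-t-np.pi/2),2)])
print(json.dumps(T));print(json.dumps(A))
```

```text
[[0.008, 0.02, 0], [0.005, 0.025, 0], [0.002, 0.03, 0], [0.0, 0.036, 0], [-0.001, 0.041, 0], [-0.002, 0.047, 0], [-0.002, 0.053, 0], [-0.002, 0.059, 0], [-0.002, 0.065, 0], [-0.001, 0.07, 0], [0.001, 0.076, 0], [0.003, 0.081, 0], [0.005, 0.087, 0], [0.008, 0.092, 0], [0.011, 0.097, 0], [0.015, 0.101, 0], [0.019, 0.105, 0], [0.023, 0.109, 0], [0.028, 0.113, 0]]
[[0, 0, 0.11], [0, 0, 0.03], [0, 0, -0.06], [0, 0, -0.14], [0, 0, -0.23], [0, 0, -0.31], [0, 0, -0.4], [0, 0, -0.48], [0, 0, -0.57], [0, 0, -0.65], [0, 0, -0.74], [0, 0, -0.82], [0, 0, -0.91], [0, 0, -0.99], [0, 0, -1.08], [0, 0, -1.17], [0, 0, -1.25], [0, 0, -1.34], [0, 0, -1.42]]
```

jog_arm(turn=[[0,0,0],[0,0,0],[0,0,0],[0,0,0],[0,0,0],[0,0,0]], translation=[[0,0,0.04],[0,0,0.08],[0,0,0.12],[0,0,0.15],[0,0,0.163],[0,0,0.163]], grip=[1,1,1,1,1,1])

```text
clock: 14.65
tool_pos: [0.4236, 0.0995, 0.1244]
eef_rot: [0.728, 0.686, -0.0, -0.0]
contact_force: [0.4, 0.2, 0.0]
opening: 0.005
finger_force: 0.0
```

jog_arm(turn=[[0,0,0.11],[0,0,0.03],[0,0,-0.06],[0,0,-0.14],[0,0,-0.23],[0,0,-0.31],[0,0,-0.4],[0,0,-0.48],[0,0,-0.57],[0,0,-0.65],[0,0,-0.74],[0,0,-0.82],[0,0,-0.91],[0,0,-0.99],[0,0,-1.08],[0,0,-1.17],[0,0,-1.25],[0,0,-1.34],[0,0,-1.42],[0,0,-1.42]], translation=[[0.008,0.01,0],[0.005,0.02,0],[0.002,0.03,0],[0,0.036,0],[-0.001,0.041,0],[-0.002,0.047,0],[-0.002,0.053,0],[-0.002,0.059,0],[-0.002,0.065,0],[-0.001,0.07,0],[0.001,0.076,0],[0.003,0.081,0],[0.005,0.087,0],[0.008,0.092,0],[0.011,0.097,0],[0.015,0.101,0],[0.019,0.105,0],[0.023,0.109,0],[0.028,0.113,0],[0.028,0.113,0]], grip=[1,1,1,1,1,1,1,1,1,1,1,1,1,1,1,1,1,1,1,1])

```text
clock: 17.15
tool_pos: [0.5388, 0.1204, 0.1259]
eef_rot: [0.106, 0.994, -0.0, 0.001]
contact_force: [0.8, -0.5, 1.2]
opening: 0.001
finger_force: 0.2
```

```bash
python3 look.py 6 lever_pivot,lever_tip,nozzle,dish scene,side,wrist
```

```text
scene lever_pivot [([0.792, -0.006, 0.001], 0.52)]
scene lever_tip [([0.572, 0.14, 0.113], 0.61), ([0.542, -0.032, 0.003], 0.24)]
scene nozzle [([0.539, -0.037, 0.082], 0.93), ([0.642, -0.59, 0.083], 0.7), ([0.341, 0.285, 0.086], 0.46)]
scene dish [([0.539, -0.034, 0.003], 0.67)]
side lever_pivot []
side lever_tip [([0.577, 0.136, 0.119], 0.66)]
side nozzle [([0.635, -0.592, 0.082], 0.9), ([0.348, 0.28, 0.078], 0.88), ([0.541, -0.035, 0.088], 0.63), ([0.373, -0.299, 0.086], 0.61)]
side dish [([0.661, -0.398, 0.0], 0.6), ([0.537, -0.034, 0.001], 0.52)]
wrist lever_pivot [([0.486, 0.161, 0.116], 0.8)]
wrist lever_tip []
wrist nozzle [([0.541, -0.031, 0.084], 0.84)]
wrist dish [([0.54, -0.035, 0.002], 0.74)]
17.9 [0.5383 0.1205 0.1247] [ 1.053e-01  9.944e-01 -1.000e-04  0.000e+00] 0.003538891963892412 [-0.2 -0.6  0.6] [-0.1   0.81 -0.35  1.89  0.51  0.53  0.56]
```

View pics/wrist6.png

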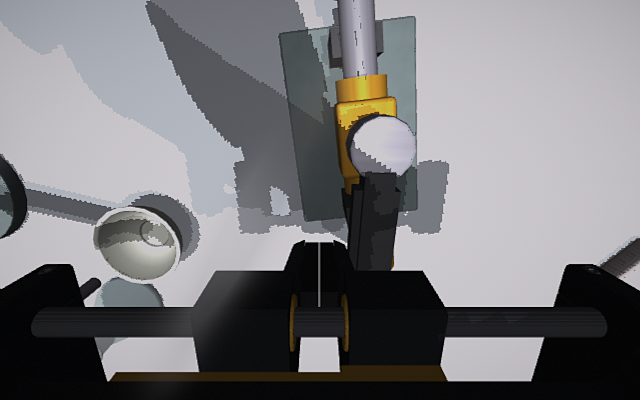

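Lever at about -14.7°, nozzle still over the dish. It needs about 9° more to the stop, so I push on gently.

jog_arm(turn=[[0,0,-0.04],[0,0,-0.08],[0,0,-0.12],[0,0,-0.16],[0,0,-0.16]], translation=[[-0.001,0.003,0],[-0.002,0.006,0],[-0.003,0.008,0],[-0.004,0.01,0],[-0.004,0.01,0]], grip=[1,1,1,1,1])

```text
clock: 18.52
tool_pos: [0.544, 0.1292, 0.1246]
eef_rot: [0.025, 1.0, -0.0, -0.0]
contact_force: [-0.6, -3.2, 1.7]
opening: 0.006
finger_force: 1.4
```

```bash
python3 look.py 7 lever_tip,lever_pivot scene,side,wrist
```

```text
scene lever_tip [([0.576, 0.153, 0.115], 0.53)]
scene lever_pivot []
side lever_tip []
side lever_pivot [([0.658, -0.4, -0.003], 0.6), ([0.484, 0.16, 0.114], 0.4)]
wrist lever_tip []
wrist lever_pivot [([0.486, 0.158, 0.115], 0.79), ([0.54, -0.033, 0.002], 0.5)]
18.98 [0.544  0.1293 0.1246] [ 2.550e-02  9.997e-01 -3.000e-04 -3.000e-04] 0.0032550750370742947 [-1.1 -3.7  1.9] [-0.08  0.82 -0.4   1.87  0.56  0.57  0.67]
```

jog_arm(turn=[[0,0,-0.0],[0,0,-0.0],[0,0,0]], translation=[[0,0.001,0],[0,0.002,0],[0,0.002,0]], grip=[1,1,1])

```text
clock: 19.35
tool_pos: [0.5439, 0.1295, 0.1246]
eef_rot: [0.026, 1.0, -0.002, -0.001]
contact_force: [-1.1, -6.9, 3.4]
opening: 0.005
finger_force: 3.6
```

The force rises with almost no motion, so the lever is against its stop. I back off, rise and verify.

jog_arm(turn=[[0,0,0],[0,0,0],[0,0,0],[0,0,0],[0,0,0],[0,0,0],[0,0,0],[0,0,0],[0,0,0]], translation=[[0,-0.01,0],[0,-0.025,0],[0,-0.035,0],[0,-0.035,0],[0,-0.035,-0.04],[0,-0.035,-0.08],[0,-0.035,-0.12],[0,-0.035,-0.16],[0,-0.035,-0.16]], grip=[1,1,1,1,1,1,1,1,1])

```text
clock: 20.48
tool_pos: [0.5442, 0.0982, 0.2878]
eef_rot: [0.025, 1.0, 0.001, 0.003]
contact_force: [-0.4, -0.2, -0.3]
opening: 0.004
finger_force: 0.0
```

```bash
python3 look.py 8 lever_tip,lever_pivot,nozzle,dish scene,side,wrist
```

```text
scene lever_tip [([0.576, 0.152, 0.117], 0.55)]
scene lever_pivot [([0.484, 0.161, 0.116], 0.66)]
scene nozzle [([0.375, -0.296, 0.084], 0.97), ([0.537, -0.034, 0.079], 0.95), ([0.639, -0.592, 0.082], 0.67), ([0.34, 0.286, 0.084], 0.59)]
scene dish [([0.537, -0.033, 0.001], 0.81)]
side lever_tip [([0.548, -0.328, 0.005], 0.7)]
side lever_pivot [([0.483, 0.162, 0.113], 0.51)]
side nozzle [([0.373, -0.302, 0.083], 0.97), ([0.343, 0.282, 0.076], 0.9), ([0.542, -0.036, 0.086], 0.89), ([0.637, -0.59, 0.079], 0.64)]
side dish [([0.535, -0.034, 0.002], 0.75)]
wrist lever_tip [([0.575, 0.154, 0.114], 0.74)]
wrist lever_pivot [([0.484, 0.16, 0.114], 0.95), ([0.61, -0.092, -0.001], 0.65)]
wrist nozzle [([0.541, -0.03, 0.083], 0.75), ([0.679, 0.4, 0.003], 0.26)]
wrist dish [([0.538, -0.034, 0.002], 0.88)]
21.23 [0.5425 0.0967 0.2847] [ 2.540e-02  9.997e-01  1.000e-04 -0.000e+00] 0.001214991191423387 [-0.8  0.3  0.9] [ 0.08  0.6  -0.56  1.75  0.39  0.91  0.87]
```

View pics/wrist8.png

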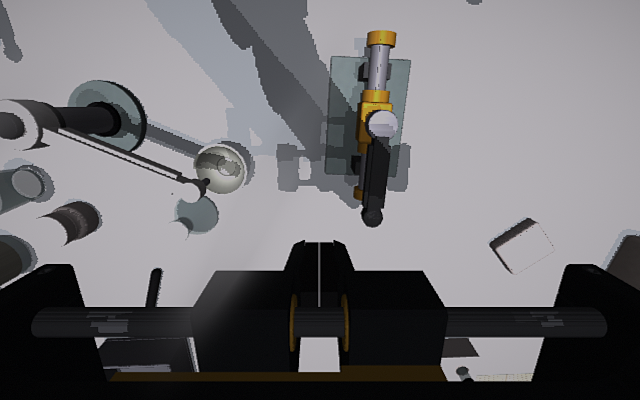

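The lever (382,122)→(372,215) is parallel to the pipe (380,38)→(360,195) within about 1°. The nozzle is within a few mm of the dish centre. I hand in.

```bash
python3 -c "
from plant import r
print(r.finish_job())"
```

```text
the job is handed in; nothing more can be done
None
```

I handed the job in at about 21 s: the last look put the nozzle within about 5 mm of the dish's centre and the tap lever against its stop, in line with its pipe. The hand-in gave no verdict.

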